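# Slide a loaded specimen carrier up onto the measuring bed and latch it

## Task

Slide the steel specimen carrier, with the mortar core standing on it, along the table, up over the step and in under the lips of the grey measuring bed until it rests fully home against the back stop; keep it low and level all the way rather than carrying it through the air, and keep the core upright on its circle. Then swing the red latch shut across the mouth behind the carrier, and leave the other things on the table alone.

Things in the scene. Friction and masses are not known exactly. Their poses are not given: they have to be found in the camera images.
- carrier: loose steel plate, 110 (x) x 84 (y) x 8 mm thick, 0.35 kg (about 0.54 kg with the core), flat on the table; origin at the centre of its underside, +x is its leading edge, z up. The core stands on it at x = +26 mm; a blue grab tab stands at x = -42 mm
- tab_top (a point): centre of the top of the carrier's upright blue grab tab (carrier x = -42, y = 0, z = 51 mm): 12 mm thick along the carrier's x, 44 mm wide along y, rigid; 37 mm free between it and the core. Take it from above, fingers closing along the carrier's x
- bed: fixed grey bed plate with aluminium rails, 157 x 130 mm, 12 mm thick: a 12 mm step up from the table; origin on its underside, z up, mouth towards its -x. The carrier is home when it touches the back stop (face at bed x = +55, top 42 mm high): its origin is then over the bed's origin, its x along the bed's x, its underside 12 mm above the table
- mouth (a point): middle of the bed's step edge (bed x = -80, y = 0, z = 12 mm). From bed x = -55 mm to the stop run aluminium rails, inner faces at y = +-45 mm (3 mm play each side of the carrier; +-49 mm at the very front), with lips over them reaching in to y = +-36 mm, undersides 31 mm above the table (11 mm over a carrier lying on the bed), tops at 36 mm
- latch (a joint): red swing latch on a vertical pivot at bed x = -70, y = +55 mm; rad: 0 = arm points straight out of the mouth (bed -x), negative = swung outwards, +1.57 = shut across the mouth towards bed -y (anticlockwise from above); limits -0.6, 1.6. Arm 70 mm long, 12 wide, 13 to 22 mm above the table; light friction (1 N at the pin), stays put. Shut, it clears a carrier that is home by 9 mm
- latch_pin (a point): centre of the top of the black upright pin on the latch arm, 12 mm diameter, 52 mm from the pivot, top 55 mm and foot 21 mm above the table; push it sideways to swing the latch
- core: loose grey mortar core standing on the carrier, upright cylinder 50 mm diameter, 42 mm high, about 0.19 kg; origin at the centre of its underside, z up along its axis
- spot (a point): centre of the marked 62 mm circle on the carrier's top for the core (carrier x = 26, y = 0, z = 8 mm)
- tin: bystander: round metal sample tin, 61 mm diameter, 35 mm high; origin at the centre of its underside
- weight: bystander: small brass-coloured knobbed weight, 26 mm diameter, 27 mm high; origin at the centre of its underside

How it is judged:
By the outcome, as a careful person would: the job done as asked, in the order asked, and still so for the second after the job is handed in, with the robot touching nothing.
It also fails if it takes over 59 s, if anything falls off the work surface, if the arm or the gripper's body presses on something with over 40 N, if the wrist force passes 120 N, or if a joint passes its speed limit or range.

## Robot

A 6-joint arm with a two-finger parallel gripper is mounted at the origin on a cart in front of the work surface, level with it; the furniture and walls round the work are solid. World frame = base frame: x ahead of the robot, y to its left, z up, the work surface at z = 0. Lengths are in m, angles in rad, forces in N, time in s.
With the tool pointing down it reaches from about 0.275 to 0.875 m from the base axis. Payload 12.5 kg.
Tool frame: the origin (TCP) lies on the centre line of the jaws, within the pads' length; the fingertips stand manip.tip_reach ahead of it and the grasp point (between the pads) lies 3 mm ahead of it (manip.tip_reach is the distance from the TCP to the fingertips, in m); x points along the fingers, y is the direction in which the jaws open and shut, and the axes are right-handed (so a half turn about x gives the same grasp; the last joint's range is limited). The gripper opens to 85 mm and grips with 20 to 120 N. Pads are 22 mm wide; open, the fingers measure 114 mm over their backs; the gripper's body (76 mm by 85 mm) begins 54 mm behind the grasp point. The pads swing forward as they close: fully open they stand 13 mm farther back than shut.
Start: joints at [-1.349, 0.351, 1.652, -0, 1.139, -0.085], TCP at [0.166, -0.524, 0.253] pointing down, gripper open.
Joint ranges: [-2.75, 2.75], [-0.79, 2.1], [0.01, 2.65], [-1.57, 4.71], [0.07, 3.14], [-2.87, 2.87]. Speed limits (rad/s): [2.22, 2.22, 2.79, 3.14, 3.14, 3.14].

## Interface

Orientations are given as a unit quaternion [x, y, z, w].
In Python, from workcell import manip, optics, nets gives the robot as it stands.
- The arm moves only by the shell command python3 -m inch 'ROWS' [OPENING]. ROWS is JSON, a list of rows, each an object of numbers: "tx", "ty", "tz": the shift along the tool's x, y, z in mm; "turn": the turn about the tool's x in rad. A call has exactly 8 rows; each row shifts and turns the commanded pose from where the row before left it, along the tool's axes as they then stand; what a row does not reach is not made up. A row lasts 1/10 s, in which the tool goes at most 50 mm and 8.59 degrees, less where a joint would pass 70% of its speed; a pose out of reach is approached as far as the arm can. A call with a gripper value outside its range is refused whole. OPENING is the closure, from 0 (fully open) to 1 (shut), set as the call begins (- or left out, the last holds). The fingers move at their own pace and stop on an object; the grip force is fixed at half the most. Time passes only in rows, so rows that do not move let the fingers close, or fill a call up. It gives the time, the measured TCP pose, the force and the opening at its end, in the units of the state.
- manip.get_obs(): the state, without advancing time (a new reading comes with each control period).
- optics.read_camera(name): name is "scene" or "top" or "wrist"; returns a dict with "color" (420x560x3 uint8, blue, green, red), "fx", "fy", "cx", "cy" (pixels), "R" (3x3) and "t" (3): a world point X has camera coordinates R X + t. Camera axes: x right, y down, z forward; pixel columns grow to the right and rows downward; lengths in m; the calibration is good to about 2 mm. A picture is of the moment at which its call begins. There is no depth.
- manip.hand_in(): hands the job in, once; it reports no verdict.
Trained networks look in a picture, given as the dict that the camera call returned (one of the last four; its "shot" number tells which), for a name from the list of things; names that differ only in an ending like _2 or _b are one class to them, and where a whole thing is asked for, a point or a joint stands for the part that bears it (a point fixed in the world has none). Each returns a list of dicts, best first, with "conf" (0 to 1); they miss things now and then, are a little off and sometimes report something else, mostly with a low value. They report only what shows in the picture. A call takes as long as a camera call.
- nets.recognise(target, picture): "centre" ([x, y, z] in m, in world coordinates, good to about 4 mm: the middle of the surface that is visible of it).
- nets.outline_of(target, picture): "pixels" (420x560 bool, what is visible of it).
The state is a dict: "time": time; "joint_positions": joint angles; "qd": joint speeds; "joint_efforts": joint torques, N m; "position": TCP position; "ee_rot": TCP orientation; "contact_force": force on the tool from outside, world axes, zero at the start; "ft_torque": the same for the moment, N m; "opening": finger opening in m.
Only numpy, scipy, OpenCV 4.12 (cv2) and the standard library are available. Lean on these libraries where they do the work, as an engineer would, in place of code of your own. Each camera call takes 0.05 s, during which the arm holds its last target. There are 200 camera calls.

## Working session

There is one attempt and no reset: what is moved stays moved. The work goes in short steps, Python scripts to look and compute and a shell command to move; the robot and the scene stay as the last step left them, time stands still between calls to the robot, and variables do not carry over. Pictures are saved under pics/ and viewed, about 8 in all and at most 12, crops included, and the job is handed in when it is done.

```bash
mkdir -p pics; ls; cat > h.py <<'E'
import numpy as np, cv2
from workcell import manip, optics, nets
def st():
    o=manip.get_obs(); print('t',round(o['time'],2),'p',np.round(o['position'],4),'q',np.round(o['ee_rot'],4),'F',np.round(o['contact_force'],1),'op',round(o['opening'],4)); return o
def ray(c,u,v,z):
    d=np.array([(u-c['cx'])/c['fx'],(v-c['cy'])/c['fy'],1.]); R=np.array(c['R']); o=-R.T@np.array(c['t']); d=R.T@d
    return o+d*(z-o[2])/d[2]
def proj(c,X):
    p=np.array(c['R'])@np.array(X)+np.array(c['t']); return np.array([c['fx']*p[0]/p[2]+c['cx'],c['fy']*p[1]/p[2]+c['cy']])
E
python3 - <<'E'
from h import *
st(); print(manip.tip_reach)
for n in ['scene','top']:
    c=optics.read_camera(n); cv2.imwrite(f'pics/{n}0.png',c['color'])
    print(n,-np.array(c['R']).T@np.array(c['t']),c['fx'])
    for t in ['carrier','tab_top','bed','mouth','latch','latch_pin','core','spot','tin','weight']:
        r=nets.recognise(t,c); print(t,[(np.round(k['centre'],4).tolist(),round(k['conf'],2)) for k in r[:2]])
E
```

```text
pics
t 0.0 p [ 0.1661 -0.524   0.2528] q [-0.6988 -0.1084  0.6988 -0.1076] F [ 0.1  0.2 -0.5] op 0.085
0.022
scene [-0.00331201  0.86493769  0.79335867] 480.43222781944326
carrier [([0.4103, 0.1267, 0.0065], 0.78)]
tab_top [([0.4069, 0.1255, 0.006], 0.64)]
bed [([0.4791, -0.2901, 0.012], 0.98)]
mouth [([0.4766, -0.2883, 0.015], 0.73)]
latch [([0.5201, -0.1778, 0.0165], 0.71)]
latch_pin []
core [([0.4098, 0.0665, 0.0437], 0.68)]
spot [([0.4114, 0.128, 0.0083], 0.6), ([0.4749, -0.2931, 0.0142], 0.25)]
tin [([0.608, 0.3879, 0.0318], 0.9)]
weight [([0.4346, 0.439, 0.0177], 0.48)]
top [0.32058522 0.08732134 1.04787041] 405.6627708934314
carrier [([0.4215, 0.0974, 0.0068], 0.64)]
tab_top [([0.4239, 0.0965, 0.0083], 0.7)]
bed [([0.4755, -0.3044, 0.0158], 0.83), ([0.6159, 0.38, 0.0337], 0.57)]
mouth [([0.4777, -0.3029, 0.0153], 0.64)]
latch [([0.5228, -0.1939, 0.0235], 0.52)]
latch_pin [([0.5229, -0.1978, 0.0202], 0.61)]
core [([0.4164, 0.0584, 0.0482], 0.53)]
spot [([0.4171, 0.099, 0.0092], 0.76)]
tin [([0.6151, 0.3828, 0.0341], 0.93), ([0.4161, 0.0582, 0.0508], 0.37)]
weight []
```

View pics/top0.png

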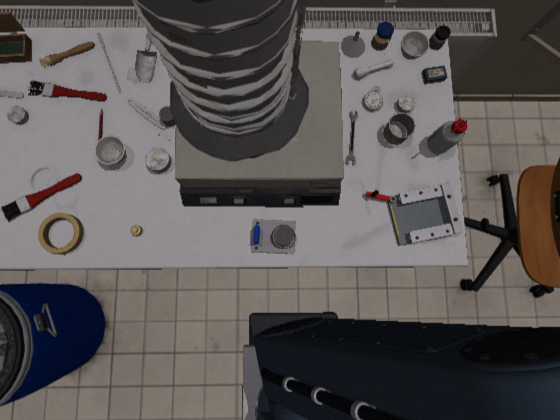

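View pics/scene0.png

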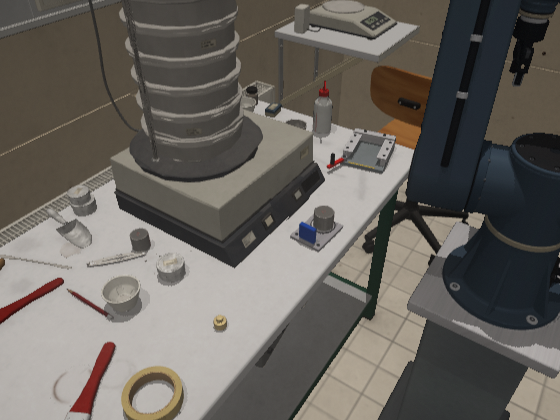

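The top view shows image up = +x and image right = −y. The carrier is at about (273,236), with its tab at (257,233) and core at (283,237). The bed is at (425,215) with its mouth to the left, and the latch pin is near (376,195). The sieve shaker stands close on the +x side of the carrier. The scene view agrees.

```bash
python3 - <<'E'
from h import *
c=optics.read_camera('top')
im=c['color']
for t,z in [('carrier',.008),('bed',.03),('latch',.02),('core',.042)]:
    r=nets.outline_of(t,c)
    if not r: print(t,'none'); continue
    m=r[0]['pixels'].astype(np.uint8); k=cv2.findContours(m,0,1)[0]; k=max(k,key=cv2.contourArea)
    b=cv2.boxPoints(cv2.minAreaRect(k)); print(t,round(r[0]['conf'],2),m.sum()); print([np.round(ray(c,u,v,z)[:2],3).tolist() for u,v in b])
    v,u=np.nonzero(m); print(' mean',ray(c,u.mean(),v.mean(),z))
hsv=cv2.cvtColor(im,cv2.COLOR_BGR2HSV)
m=cv2.inRange(hsv,(105,150,60),(130,255,255)); m[:,:240]=0;m[:,300:]=0;m[:200]=0;m[260:]=0
v,u=np.nonzero(m); b=cv2.boxPoints(cv2.minAreaRect(np.c_[u,v].astype(np.float32))); print('tab',len(u),[np.round(ray(c,*p,.051)[:2],3).tolist() for p in b], ray(c,u.mean(),v.mean(),.051))
A=cv2.resize(im[200:265,230:330],None,fx=8,fy=8,interpolation=2)
B=cv2.resize(im[170:255,350:475],None,fx=6.4,fy=6.4,interpolation=2)
cv2.imwrite('pics/A.png',np.vstack([A[:,:800][:270*2],])); cv2.imwrite('pics/B.png',B)
E
```

```text
carrier 0.92 1149
[[0.465, 0.14], [0.465, 0.029], [0.375, 0.03], [0.375, 0.139]]
 mean [0.41909642 0.09191674 0.008     ]
bed 0.63 3446
[[0.53, -0.155], [0.574, -0.38], [0.424, -0.397], [0.382, -0.178]]
 mean [ 0.47359871 -0.29833898  0.03      ]
latch 0.51 120
[[0.523, -0.16], [0.539, -0.164], [0.52, -0.236], [0.504, -0.231]]
 mean [ 0.5203249 -0.1978382  0.02     ]
core 0.83 303
[[0.393, 0.078], [0.443, 0.078], [0.442, 0.033], [0.393, 0.034]]
 mean [0.41728939 0.05659881 0.042     ]
tab 82 [[0.444, 0.13], [0.444, 0.12], [0.402, 0.12], [0.402, 0.13]] [0.42226306 0.12496083 0.051     ]
```

View pics/B.png

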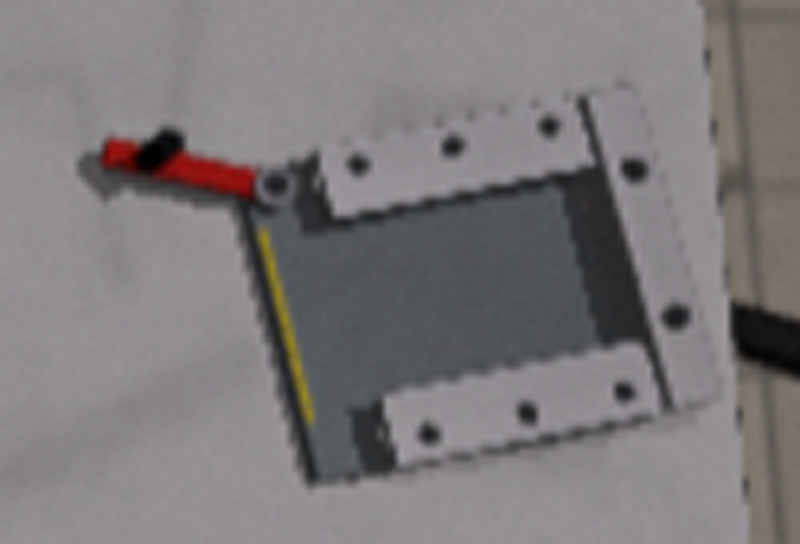

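The latch is open: its pivot is at about crop (275,185) and its arm swings outward, up-left. The yellow step line runs (263,230)–(311,425), and the stop edge runs (581,98)–(670,408). I'll fit the bed pose and work out the first move.

```bash
cat >> h.py <<'E'
from scipy.spatial.transform import Rotation as Ro
def plan(xyz,yaw):
    """shift in present tool axes (mm) then turn (rad) so jaw y axis lies along yaw (mod pi)"""
    o=manip.get_obs(); R=Ro.from_quat(o['ee_rot']).as_matrix()
    d=R.T@(np.array(xyz)-o['position'])*1000
    a=np.arctan2(R[1,1],R[0,1]); e=(yaw-a+np.pi/2)%np.pi-np.pi/2
    s=np.sign(R[2,0]) # tool x down -> -1
    print('tool x',np.round(R[:,0],3),'jaw yaw',round(a,4),'shift',np.round(d,1),'turn',round(s*e,4),'q6',round(o['joint_positions'][5],3)); 
    return d
from scipy.optimize import least_squares
def fitpose(c,pts,px,x0):
    def f(p):
        cy,sy=np.cos(p[2]),np.sin(p[2])
        return np.concatenate([proj(c,[p[0]+cy*a-sy*b,p[1]+sy*a+cy*b,z])-q for (a,b,z),q in zip(pts,px)])
    r=least_squares(f,x0,loss='soft_l1'); return r.x,r.fun.reshape(-1,2)
E
python3 - <<'E'
from h import *
c=optics.read_camera('top')
px=np.array([(335,218),(383,395),(581,98),(668,408),(312,480),(275,185)])/6.4+[350,170]
pts=[(-.055,.036,.036),(-.055,-.036,.036),(.055,.065,.042),(.055,-.065,.042),(-.08,-.065,.012),(-.07,.055,.026)]
x,r=fitpose(c,pts,px,[.474,-.3,-1.35]); print(np.round(x,4)); print(np.round(r,1).tolist())
p=np.array([(275,185),(155,150)])/6.4+[350,170]
print('pivot',ray(c,*p[0],.026),'pin px',ray(c,*p[1],.04))
st(); plan([.4223,.125,.16],-np.pi/2)
E
```

```text
[ 0.4727 -0.3064 -1.382 ]
[[-0.6, -0.0], [-1.0, -0.1], [0.3, -0.8], [0.4, 0.5], [0.4, 0.6], [0.2, -0.2]]
pivot [ 0.51299014 -0.2268299   0.026     ] pin px [ 0.52474294 -0.17525676  0.04      ]
t 1.4 p [ 0.1661 -0.5243  0.2533] q [-0.6988 -0.1081  0.6988 -0.108 ] F [-1.4 -0.7  1. ] op 0.0849
tool x [-0.  0. -1.] jaw yaw -1.264 shift [  93.3 -541.6 -440.3] turn 0.3068 q6 -0.085
```

```bash
R='x'; python3 -m inch '[{"ty":-34,"tz":-27.5},{"ty":-34,"tz":-27.5},{"ty":-34,"tz":-27.5},{"ty":-34,"tz":-27.5},{"ty":-34,"tz":-27.5},{"ty":-34,"tz":-27.5},{"ty":-34,"tz":-27.5},{"ty":-34,"tz":-27.5}]' 0.65
python3 -m inch '[{"ty":-34,"tz":-27.5},{"ty":-34,"tz":-27.5},{"ty":-34,"tz":-27.5},{"ty":-34,"tz":-27.5},{"ty":-34,"tz":-27.5},{"ty":-34,"tz":-27.5},{"ty":-34,"tz":-27.5},{"ty":-34,"tz":-27.5}]'
python3 -m inch '[{"turn":0.1},{"turn":0.1},{"turn":0.1},{"tx":20},{"tx":20},{"tx":20},{},{}]'
python3 - <<'E'
from h import *
st(); plan([.4223,.125,.16],-np.pi/2)
E
```

```text
t 1.4 p [ 0.1661 -0.5243  0.2533] q [-0.6988 -0.1081  0.6988 -0.108 ] F [-1.4 -0.7  1. ] op 0.0849
tool x [-0.  0. -1.] jaw yaw -1.264 shift [  93.3 -541.6 -440.3] turn 0.3068 q6 -0.085$[0]: bad value
$[0]: bad value
$[0]: bad value
```

```bash
python3 -m inch '[{"tx":0,"ty":-34,"tz":-27.5,"turn":0},{"tx":0,"ty":-34,"tz":-27.5,"turn":0},{"tx":0,"ty":-34,"tz":-27.5,"turn":0},{"tx":0,"ty":-34,"tz":-27.5,"turn":0},{"tx":0,"ty":-34,"tz":-27.5,"turn":0},{"tx":0,"ty":-34,"tz":-27.5,"turn":0},{"tx":0,"ty":-34,"tz":-27.5,"turn":0},{"tx":0,"ty":-34,"tz":-27.5,"turn":0}]' 0.65; python3 -c "from h import *; plan([.4223,.125,.16],-np.pi/2)"
```

```text
time: 2.2
position: [0.294, -0.197, 0.2535]
ee_rot: [0.699, 0.108, -0.699, 0.108]
contact_force: [0.2, -0.6, -0.0]
opening: 0.0302
tool x [ 0.001 -0.    -1.   ] jaw yaw -1.2646 shift [  93.4 -268.4 -219.4] turn 0.3062 q6 0.542
```

```bash
python3 -m inch '[{"tx":5,"ty":-33.5,"tz":-27.4,"turn":0},{"tx":5,"ty":-33.5,"tz":-27.4,"turn":0},{"tx":5,"ty":-33.5,"tz":-27.4,"turn":0},{"tx":5,"ty":-33.5,"tz":-27.4,"turn":0},{"tx":5,"ty":-33.5,"tz":-27.4,"turn":0},{"tx":5,"ty":-33.5,"tz":-27.4,"turn":0},{"tx":5,"ty":-33.5,"tz":-27.4,"turn":0},{"tx":5,"ty":-33.5,"tz":-27.4,"turn":0}]' 0.65
python3 -m inch '[{"tx":10,"ty":0,"tz":0,"turn":0.1},{"tx":10,"ty":0,"tz":0,"turn":0.1},{"tx":10,"ty":0,"tz":0,"turn":0.1},{"tx":10,"ty":0,"tz":0,"turn":0.006},{"tx":10,"ty":0,"tz":0,"turn":0},{"tx":4,"ty":0,"tz":0,"turn":0},{"tx":0,"ty":0,"tz":0,"turn":0},{"tx":0,"ty":0,"tz":0,"turn":0}]'
python3 - <<'E'
from h import *
st(); plan([.4223,.125,.04],-np.pi/2)
c=optics.read_camera('wrist'); cv2.imwrite('pics/w1.png',c['color']); 
for t in ['carrier','tab_top','core','spot']:
    r=nets.recognise(t,c); print(t,[(np.round(k['centre'],4).tolist(),round(k['conf'],2)) for k in r[:2]])
# tab top prediction vs picture
print('proj tab',proj(c,[.4223,.125,.051]))
hsv=cv2.cvtColor(c['color'],cv2.COLOR_BGR2HSV); m=cv2.inRange(hsv,(105,150,60),(130,255,255)); v,u=np.nonzero(m)
print(len(u),u.min(),u.max(),v.min(),v.max()); 
E
```

```text
time: 3.0
position: [0.4221, 0.1251, 0.2132]
ee_rot: [0.699, 0.108, -0.699, 0.108]
contact_force: [0.1, -0.9, 0.1]
opening: 0.0298
time: 3.8
position: [0.4219, 0.1231, 0.1595]
ee_rot: [0.707, 0.001, -0.707, 0.0]
contact_force: [-0.3, 1.0, 0.4]
opening: 0.03
t 3.8 p [0.4219 0.1231 0.1595] q [ 7.072e-01  5.000e-04 -7.070e-01  5.000e-04] F [-0.3  1.   0.4] op 0.03
tool x [ 0.  0. -1.] jaw yaw -1.5694 shift [119.5  -1.9  -0.3] turn 0.0014 q6 1.747
carrier [([0.4328, 0.0987, 0.0091], 0.94)]
tab_top [([0.4358, 0.1023, 0.0078], 0.95)]
core [([0.4254, 0.0604, 0.052], 0.82)]
spot [([0.4368, 0.0977, 0.0025], 0.61)]
proj tab [275.28341328 210.86506094]
2103 0 282 188 320
```

View pics/w1.png

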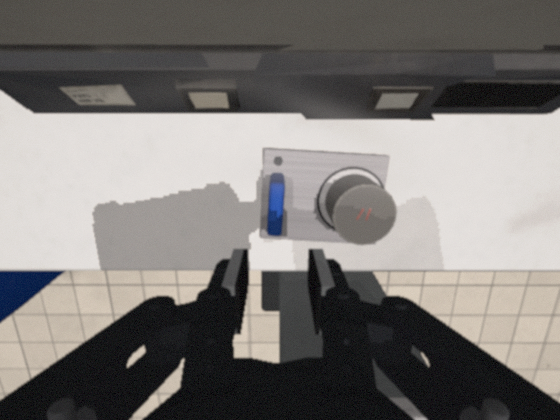

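The wrist view shows the tab at (276,205), square between the fingers. The plate corners are at (262,148), (388,155) and (259,240), and the core is at (364,212), clear of the right finger.

```bash
python3 - <<'E'
from h import *
c=optics.read_camera('wrist')
im=c['color']; hsv=cv2.cvtColor(im,cv2.COLOR_BGR2HSV)
m=cv2.inRange(hsv,(105,150,60),(130,255,255)); m[:,:220]=0; m[250:]=0
v,u=np.nonzero(m); print('tab px',u.min(),u.max(),v.min(),v.max())
px=[(262,148),(388,155),(259,240)]
pts=[(-.055,.042,.008),(.055,.042,.008),(-.055,-.042,.008)]
x,r=fitpose(c,pts,px,[.42,.092,-1.57]); print(np.round(x,4),np.round(r,1).tolist())
R=Ro.from_euler('z',x[2]).as_matrix()
tab=R@[-.042,0,.051]+[x[0],x[1],0]; print('tab',tab,'proj',proj(c,tab), [np.round(proj(c,R@[-.042+a,b,.051]+[x[0],x[1],0])).tolist() for a in(-.006,.006) for b in (-.022,.022)])
print('core',[np.round(ray(c,364,212,.05),4)])
plan([tab[0],tab[1],.04],x[2])
E
```

```text
tab px 268 282 188 234
[ 0.42    0.084  -1.6167] [[-0.3, 0.9], [0.6, -0.1], [-0.2, -0.9]]
tab [0.42192644 0.12597374 0.051     ] proj [274.0766921  211.28900868] [[265.0, 237.0], [267.0, 183.0], [280.0, 238.0], [283.0, 184.0]]
core [array([0.4211, 0.0564, 0.05  ])]
tool x [ 0.  0. -1.] jaw yaw -1.5698 shift [119.5  -2.8  -0. ] turn 0.0469 q6 1.748
```

```bash
python3 -m inch '[{"tx":15,"ty":-2.8,"tz":0,"turn":0},{"tx":15,"ty":0,"tz":0,"turn":0.047},{"tx":15,"ty":0,"tz":0,"turn":0},{"tx":15,"ty":0,"tz":0,"turn":0},{"tx":10,"ty":0,"tz":0,"turn":0},{"tx":0,"ty":0,"tz":0,"turn":0},{"tx":0,"ty":0,"tz":0,"turn":0},{"tx":0,"ty":0,"tz":0,"turn":0}]'
python3 - <<'E'
from h import *
plan([.4219,.126,.04],-1.6167)
c=optics.read_camera('wrist'); cv2.imwrite('pics/w2.png',c['color'])
E
```

```text
time: 4.9
position: [0.4221, 0.126, 0.0899]
ee_rot: [0.707, -0.016, -0.707, -0.016]
contact_force: [0.2, 0.4, -0.6]
opening: 0.0297
tool x [ 0.001  0.    -1.   ] jaw yaw -1.6169 shift [49.9  0.   0.3] turn -0.0002 q6 1.801
```

View pics/w2.png

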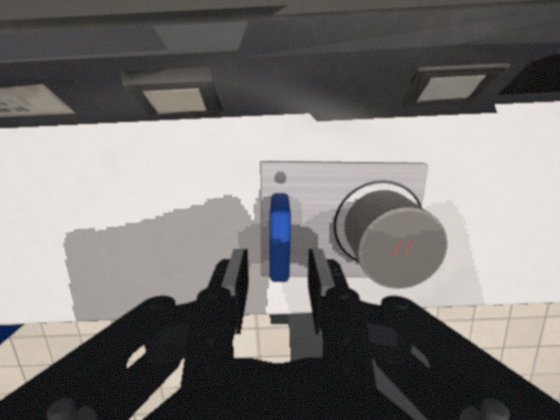

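The plate now sits square in view, and the tab at column 280 is centred between the fingers (247 and 309). Next I descend and grip.

```bash
python3 -m inch '[{"tx":10,"ty":0,"tz":0,"turn":0},{"tx":10,"ty":0,"tz":0,"turn":0},{"tx":10,"ty":0,"tz":0,"turn":0},{"tx":10,"ty":0,"tz":0,"turn":0},{"tx":10,"ty":0,"tz":0,"turn":0},{"tx":0,"ty":0,"tz":0,"turn":0},{"tx":0,"ty":0,"tz":0,"turn":0},{"tx":0,"ty":0,"tz":0,"turn":0}]'
python3 -m inch '[{"tx":0,"ty":0,"tz":0,"turn":0},{"tx":0,"ty":0,"tz":0,"turn":0},{"tx":0,"ty":0,"tz":0,"turn":0},{"tx":0,"ty":0,"tz":0,"turn":0},{"tx":0,"ty":0,"tz":0,"turn":0},{"tx":0,"ty":0,"tz":0,"turn":0},{"tx":0,"ty":0,"tz":0,"turn":0},{"tx":0,"ty":0,"tz":0,"turn":0}]' 1
python3 - <<'E'
from h import *
st()
B=np.array([.4727,-.3064]); yaw=-1.382
d=np.array([np.cos(yaw),np.sin(yaw)])
for s in (-.16,): p=B+d*(s-.042); plan([p[0],p[1],.04],yaw)
E
```

```text
time: 5.75
position: [0.422, 0.126, 0.0395]
ee_rot: [0.707, -0.016, -0.707, -0.016]
contact_force: [-0.0, -0.6, -0.5]
opening: 0.0298
time: 6.55
position: [0.4219, 0.1259, 0.0397]
ee_rot: [0.707, -0.016, -0.707, -0.016]
contact_force: [-1.6, -1.2, 6.6]
opening: 0.0113
t 6.55 p [0.4219 0.1259 0.0397] q [ 0.7071 -0.0164 -0.7067 -0.0165] F [-1.6 -1.2  6.6] op 0.0113
tool x [ 0.001  0.    -1.   ] jaw yaw -1.6172 shift [ -0.3 233.1 -23.7] turn -0.2352 q6 1.801
```

```bash
python3 -m inch '[{"tx":-0.3,"ty":3,"tz":0,"turn":0},{"tx":0,"ty":7,"tz":-1,"turn":0},{"tx":0,"ty":11,"tz":-1,"turn":0},{"tx":0,"ty":12,"tz":-1,"turn":0},{"tx":0,"ty":12,"tz":-1,"turn":0},{"tx":0,"ty":12,"tz":-1,"turn":0},{"tx":0,"ty":12,"tz":-1,"turn":0},{"tx":0,"ty":12,"tz":-1,"turn":0}]'
python3 -m inch '[{"tx":0,"ty":12,"tz":-1,"turn":-0.02},{"tx":0,"ty":12,"tz":-1,"turn":-0.02},{"tx":0,"ty":12,"tz":-1,"turn":-0.02},{"tx":0,"ty":12,"tz":-1,"turn":-0.02},{"tx":0,"ty":12,"tz":-1,"turn":-0.02},{"tx":0,"ty":12,"tz":-1,"turn":-0.02},{"tx":0,"ty":9,"tz":-1,"turn":-0.02},{"tx":0,"ty":5,"tz":-1,"turn":-0.02}]'
python3 - <<'E'
from h import *
st()
B=np.array([.4727,-.3064]); yaw=-1.382
d=np.array([np.cos(yaw),np.sin(yaw)])
for s in (-.16,): p=B+d*(s-.042); plan([p[0],p[1],.04],yaw)
E
```

```text
time: 7.35
position: [0.4251, 0.0438, 0.0398]
ee_rot: [0.707, -0.016, -0.707, -0.017]
contact_force: [0.2, 5.9, 3.2]
opening: 0.0112
time: 8.15
position: [0.4338, -0.0419, 0.0397]
ee_rot: [-0.706, -0.04, 0.706, -0.04]
contact_force: [-2.6, 7.2, 8.7]
opening: 0.0112
t 8.15 p [ 0.4338 -0.0419  0.0397] q [-0.7056 -0.0403  0.7064 -0.0398] F [-2.6  7.2  8.7] op 0.0112
tool x [-0.001  0.001 -1.   ] jaw yaw -1.4575 shift [-0.3 65.8  6.5] turn -0.0755 q6 1.253
```

```bash
python3 -m inch '[{"tx":-0.3,"ty":4,"tz":0.8,"turn":-0.01},{"tx":-0.1,"ty":8,"tz":0.8,"turn":-0.01},{"tx":0,"ty":12,"tz":0.8,"turn":-0.01},{"tx":0,"ty":12,"tz":0.8,"turn":-0.01},{"tx":0,"ty":12,"tz":0.8,"turn":-0.015},{"tx":0,"ty":10,"tz":0.8,"turn":-0.01},{"tx":0,"ty":5,"tz":0.8,"turn":-0.01},{"tx":0,"ty":2,"tz":0.8,"turn":0}]'
python3 - <<'E'
from h import *
st()
c=optics.read_camera('wrist'); cv2.imwrite('pics/w3.png',c['color'])
for t in ['core','bed','mouth','latch_pin']:
    r=nets.recognise(t,c); print(t,[(np.round(k['centre'],4).tolist(),round(k['conf'],2)) for k in r[:2]])
E
```

```text
time: 8.95
position: [0.4374, -0.1069, 0.0398]
ee_rot: [-0.704, -0.067, 0.704, -0.067]
contact_force: [0.1, 1.8, -3.1]
opening: 0.0112
t 8.95 p [ 0.4374 -0.1069  0.0398] q [-0.7039 -0.0666  0.7041 -0.0665] F [ 0.1  1.8 -3.1] op 0.0112
core [([0.4625, -0.1695, 0.0498], 0.82)]
bed [([0.4815, -0.2267, 0.0127], 0.57)]
mouth [([0.4799, -0.2282, 0.0096], 0.69), ([0.5219, -0.176, 0.0228], 0.43)]
latch_pin [([0.5194, -0.1746, 0.0196], 0.85)]
```

View pics/w3.png

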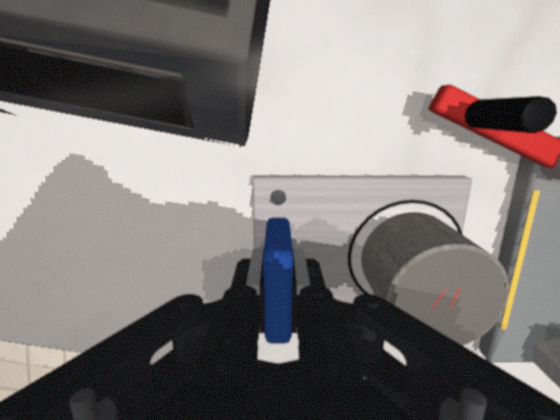

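Carrier and core are intact. The yellow mouth line runs (537,192)–(505,328) and the latch arm is well out of the way. I'll measure the carrier yaw and mouth line from this view.

```bash
python3 - <<'E'
from h import *
o=st()
c=optics.read_camera('wrist')
P=lambda u,v,z: ray(c,u,v,z)[:2]
a,b=P(537,192,.0125),P(505,328,.0125); e=a-b; print('yellow',a,b,'len',np.linalg.norm(e),'bed yaw',np.arctan2(e[1],e[0])-np.pi/2)
a,b=P(252,177,.008),P(470,178,.008); e=b-a; print('plate top edge',a,b,np.linalg.norm(e),'yaw',np.arctan2(e[1],e[0]))
for B in ([.4727,-.3064,-1.382],):
    R=Ro.from_euler('z',B[2]).as_matrix()
    for q in [(-.08,.065,.012),(-.08,-.03,.012),(-.075,.0,.012),(-.07,.055,.026),(-.055,-.036,.036)]:
        print(q,np.round(proj(c,R@[q[0],q[1],0]+[B[0],B[1],q[2]]),1))
cv2.imwrite('pics/w3b.png',cv2.resize(c['color'][130:400,400:560],None,fx=2.2,fy=2.2))
# top view too, same network-free fit
t=optics.read_camera('top'); cv2.imwrite('pics/B2.png',cv2.resize(t['color'][170:255,350:475],None,fx=6.4,fy=6.4,interpolation=2))
E
```

```text
t 9.2 p [ 0.4374 -0.106   0.0399] q [-0.7038 -0.0667  0.7041 -0.0666] F [ 0.  -0.6 -3.6] op 0.011
yellow [ 0.49663016 -0.22350846] [ 0.4194171 -0.2393636] len 0.07882411957121035 bed yaw -1.3682688769979887
plate top edge [ 0.47689866 -0.0853973 ] [ 0.49669306 -0.19177552] 0.10820417829192122 yaw -1.386824716545326
(-0.08, 0.065, 0.012) [543.  137.7]
(-0.08, -0.03, 0.012) [500.6 312.6]
(-0.075, 0.0, 0.012) [522.  263.7]
(-0.07, 0.055, 0.026) [586.7 164. ]
(-0.055, -0.036, 0.036) [583.  353.6]
```

Three estimates put the bed yaw at −1.37 to −1.38, and the mouth midpoint matches to 1 mm. The carrier is about 3.5 mm off-axis. I'll lift it 15 mm (just over the step), correct sideways, bring the nose over the step, and look.

```bash
python3 -m inch '[{"tx":-1,"ty":0,"tz":0.5,"turn":-0.007},{"tx":-2,"ty":0,"tz":1,"turn":0},{"tx":-3,"ty":0,"tz":1,"turn":0},{"tx":-3,"ty":0,"tz":1,"turn":0},{"tx":-3,"ty":0,"tz":0,"turn":0},{"tx":-2,"ty":0,"tz":0,"turn":0},{"tx":-1,"ty":0,"tz":0,"turn":0},{"tx":0,"ty":2,"tz":0,"turn":0}]'
python3 -m inch '[{"tx":0,"ty":5,"tz":0,"turn":0},{"tx":0,"ty":7,"tz":0,"turn":0},{"tx":0,"ty":7,"tz":0,"turn":0},{"tx":0,"ty":7,"tz":0,"turn":0},{"tx":0,"ty":7,"tz":0,"turn":0},{"tx":0,"ty":6,"tz":0,"turn":0},{"tx":0,"ty":3,"tz":0,"turn":0},{"tx":0,"ty":0,"tz":0,"turn":0}]'
python3 - <<'E'
from h import *
o=st()
c=optics.read_camera('wrist'); cv2.imwrite('pics/w4.png',c['color'])
plan([.4549,-.2146,.052],-1.376)
E
```

```text
time: 10.1
position: [0.4346, -0.1089, 0.0551]
ee_rot: [0.704, 0.069, -0.704, 0.069]
contact_force: [-0.3, 0.5, -4.6]
opening: 0.0114
time: 10.9
position: [0.4428, -0.1505, 0.055]
ee_rot: [0.704, 0.069, -0.704, 0.069]
contact_force: [-0.4, 0.4, -4.8]
opening: 0.011
t 10.9 p [ 0.4428 -0.1505  0.055 ] q [ 0.7037  0.0689 -0.7037  0.069 ] F [-0.4  0.4 -4.8] op 0.011
tool x [-0.  0. -1.] jaw yaw -1.3753 shift [ 2.9 65.6  0.5] turn 0.0007 q6 0.949
```

View pics/w4.png

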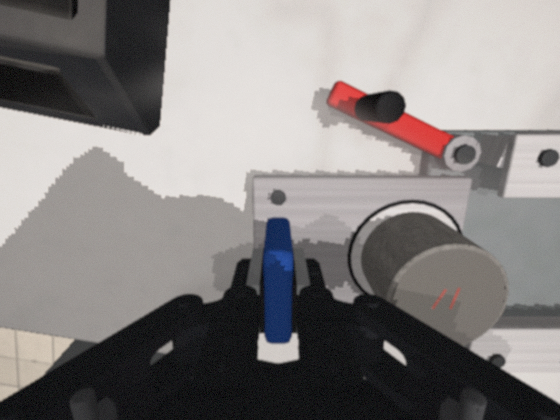

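The nose is over the step and still level. The lip inner edges show at row 197 (+y side) and about row 330 (−y side), and the plate edge is at row 177. I'll compare their lateral offsets.

```bash
python3 - <<'E'
from h import *
o=st()
c=optics.read_camera('wrist')
yaw=-1.3753; d=np.array([np.cos(yaw),np.sin(yaw)]); n=np.array([-d[1],d[0]])
def L(u,v,z): p=ray(c,u,v,z)[:2]-np.array(o['position'])[:2]; return np.round([p@d*1000,p@n*1000],1)
for nm,u,v,z in [('plate L',255,175,.023),('plate R',470,178,.023),('lip+ a',505,196,.036),('lip+ b',558,197,.036),('lip- a',510,331,.036),('lip- b',555,330,.036),('pivot',462,152,.026)]: print(nm,L(u,v,z))
g=cv2.cvtColor(c['color'],cv2.COLOR_BGR2GRAY)
for u in (520,550): print(u,'rows180-210',g[180:210,u].tolist(),'rows310-345',g[310:345,u].tolist())
E
```

```text
t 10.95 p [ 0.4426 -0.1502  0.0549] q [-0.7037 -0.0691  0.7038 -0.069 ] F [-0.2  0.  -4.7] op 0.0111
plate L [-11.3  43.7]
plate R [95.4 42.1]
lip+ a [105.   36.4]
lip+ b [129.6  35.9]
lip- a [123.4 -37.9]
lip- b [147.1 -37.3]
pivot [87.5 55.3]
520 rows180-210 [207, 204, 203, 210, 211, 212, 211, 211, 210, 211, 212, 212, 207, 205, 208, 204, 195, 171, 153, 151, 149, 149, 145, 149, 147, 147, 151, 146, 150, 147] rows310-345 [78, 77, 77, 77, 80, 81, 89, 94, 91, 92, 90, 86, 91, 90, 92, 98, 100, 109, 139, 169, 189, 200, 202, 203, 201, 201, 199, 203, 200, 197, 196, 202, 205, 205, 205]
550 rows180-210 [206, 205, 203, 206, 211, 213, 215, 212, 209, 209, 210, 210, 209, 210, 206, 207, 193, 171, 150, 143, 144, 145, 142, 145, 143, 146, 146, 141, 145, 143] rows310-345 [74, 72, 79, 77, 79, 80, 88, 93, 94, 97, 90, 90, 88, 91, 92, 92, 100, 105, 130, 163, 186, 193, 198, 195, 201, 195, 198, 197, 197, 200, 196, 200, 201, 204, 200]
```

```bash
python3 -m inch '[{"tx":0,"ty":3,"tz":0.5,"turn":0},{"tx":0,"ty":6,"tz":0,"turn":0},{"tx":0,"ty":7,"tz":0,"turn":0},{"tx":0,"ty":7,"tz":0,"turn":0},{"tx":0,"ty":7,"tz":0,"turn":0},{"tx":0,"ty":6,"tz":0,"turn":0},{"tx":0,"ty":4,"tz":0,"turn":0},{"tx":0,"ty":2,"tz":0,"turn":0}]'; python3 -m inch '[{"tx":0,"ty":3,"tz":0,"turn":0},{"tx":0,"ty":6,"tz":0,"turn":0},{"tx":0,"ty":7,"tz":0,"turn":0},{"tx":0,"ty":7,"tz":0,"turn":0},{"tx":0,"ty":5,"tz":0,"turn":0},{"tx":0,"ty":3,"tz":0,"turn":0},{"tx":0,"ty":1,"tz":0,"turn":0},{"tx":0,"ty":0,"tz":0,"turn":0}]'
python3 -c "
from h import *
st(); plan([.4646,-.2652,.052],-1.3753)"
```

```text
time: 11.8
position: [0.4504, -0.1918, 0.055]
ee_rot: [-0.704, -0.069, 0.704, -0.069]
contact_force: [0.8, -0.7, -6.0]
opening: 0.0112
time: 12.6
position: [0.4566, -0.2228, 0.0549]
ee_rot: [-0.704, -0.069, 0.704, -0.069]
contact_force: [0.2, 0.0, -5.2]
opening: 0.0111
t 12.6 p [ 0.4566 -0.2228  0.0549] q [-0.7037 -0.0691  0.7038 -0.069 ] F [ 0.2  0.  -5.2] op 0.0111
tool x [-0.  0. -1.] jaw yaw -1.3751 shift [ 2.9 43.1  0.4] turn 0.0002 q6 0.829
```

No contact so far. Now lower onto the bed (about 3 mm) and slide on, leaving the last 10 mm for slow steps.

```bash
python3 -m inch '[{"tx":0.8,"ty":1,"tz":0,"turn":0},{"tx":0.8,"ty":3,"tz":0,"turn":0},{"tx":0.8,"ty":5,"tz":0,"turn":0},{"tx":0.4,"ty":6,"tz":0,"turn":0},{"tx":0,"ty":6,"tz":0,"turn":0},{"tx":0,"ty":6,"tz":0,"turn":0},{"tx":0,"ty":4,"tz":0,"turn":0},{"tx":0,"ty":2,"tz":0,"turn":0}]'; python3 -m inch '[{"tx":0,"ty":1,"tz":0,"turn":0},{"tx":0,"ty":1,"tz":0,"turn":0},{"tx":0,"ty":1,"tz":0,"turn":0},{"tx":0,"ty":1,"tz":0,"turn":0},{"tx":0,"ty":1,"tz":0,"turn":0},{"tx":0,"ty":1,"tz":0,"turn":0},{"tx":0,"ty":0,"tz":0,"turn":0},{"tx":0,"ty":0,"tz":0,"turn":0}]'
python3 -c "
from h import *
st(); plan([.4646,-.2652,.052],-1.3753)"
```

```text
time: 13.4
position: [0.4631, -0.2557, 0.0522]
ee_rot: [0.704, 0.069, -0.704, 0.069]
contact_force: [0.3, -0.6, -4.8]
opening: 0.0109
time: 14.2
position: [0.4642, -0.261, 0.0522]
ee_rot: [-0.704, -0.069, 0.704, -0.069]
contact_force: [-0.6, 0.9, -5.2]
opening: 0.011
t 14.2 p [ 0.4642 -0.261   0.0522] q [-0.7037 -0.0691  0.7037 -0.0691] F [-0.6  0.9 -5.2] op 0.011
tool x [-0.  0. -1.] jaw yaw -1.375 shift [0.2 4.2 0.4] turn 0.0003 q6 0.775
```

```bash
python3 -m inch '[{"tx":0.3,"ty":0,"tz":0,"turn":0},{"tx":0.2,"ty":0.5,"tz":0,"turn":0},{"tx":0,"ty":0.5,"tz":0,"turn":0},{"tx":0,"ty":0.5,"tz":0,"turn":0},{"tx":0,"ty":0.5,"tz":0,"turn":0},{"tx":0,"ty":0.5,"tz":0,"turn":0},{"tx":0,"ty":0.5,"tz":0,"turn":0},{"tx":0,"ty":0,"tz":0,"turn":0}]'; python3 -m inch '[{"tx":0,"ty":0.5,"tz":0,"turn":0},{"tx":0,"ty":0.5,"tz":0,"turn":0},{"tx":0,"ty":0.5,"tz":0,"turn":0},{"tx":0,"ty":0.5,"tz":0,"turn":0},{"tx":0,"ty":0,"tz":0,"turn":0},{"tx":0,"ty":0,"tz":0,"turn":0},{"tx":0,"ty":0,"tz":0,"turn":0},{"tx":0,"ty":0,"tz":0,"turn":0}]'
python3 -c "
from h import *
st(); plan([.4646,-.2652,.052],-1.3753)"
```

```text
time: 15.0
position: [0.4649, -0.264, 0.0518]
ee_rot: [0.704, 0.069, -0.704, 0.069]
contact_force: [-1.1, 3.0, 1.5]
opening: 0.0112
time: 15.8
position: [0.465, -0.2653, 0.0518]
ee_rot: [-0.704, -0.07, 0.704, -0.069]
contact_force: [-1.2, 9.1, 6.1]
opening: 0.0112
t 15.8 p [ 0.465  -0.2653  0.0518] q [-0.7035 -0.0695  0.7039 -0.0687] F [-1.2  9.1  6.1] op 0.0112
tool x [-0.001  0.001 -1.   ] jaw yaw -1.375 shift [-0.2 -0.2  0.4] turn 0.0003 q6 0.769
```

```bash
python3 -m inch '[{"tx":-0.3,"ty":0,"tz":0,"turn":0},{"tx":0,"ty":0.5,"tz":0,"turn":0},{"tx":0,"ty":0.5,"tz":0,"turn":0},{"tx":0,"ty":0.5,"tz":0,"turn":0},{"tx":0,"ty":0,"tz":0,"turn":0},{"tx":0,"ty":0,"tz":0,"turn":0},{"tx":0,"ty":0,"tz":0,"turn":0},{"tx":0,"ty":0,"tz":0,"turn":0}]'
python3 - <<'E'
from h import *
st(); plan([.4646,-.2652,.052],-1.3753)
c=optics.read_camera('wrist'); cv2.imwrite('pics/w5.png',c['color'])
E
```

```text
time: 16.6
position: [0.4649, -0.2655, 0.0518]
ee_rot: [-0.703, -0.07, 0.704, -0.068]
contact_force: [-1.2, 18.9, 7.6]
opening: 0.0114
t 16.6 p [ 0.4649 -0.2655  0.0518] q [-0.7031 -0.0704  0.7044 -0.068 ] F [-1.2 18.9  7.6] op 0.0114
tool x [-0.002  0.003 -1.   ] jaw yaw -1.3748 shift [-0.2 -0.3  0.2] turn 0.0005 q6 0.767
```

View pics/w5.png

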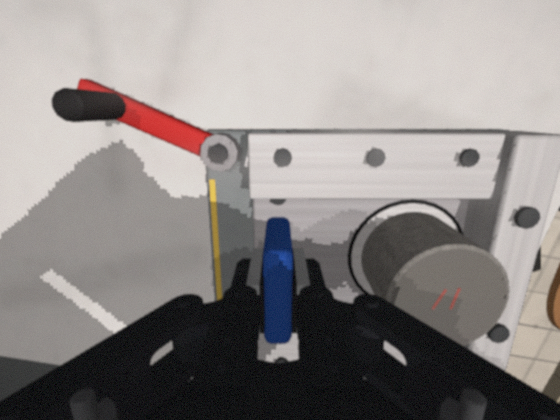

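The extra 1.5 mm of command gave only 0.2 mm of travel and 19 N, so the plate is against the stop face. The core still stands on its circle. I'll relax the push, open partly, rise, and locate the pin (top at about (68,104)).

```bash
python3 -m inch '[{"tx":0,"ty":-0.7,"tz":0,"turn":0},{"tx":0,"ty":-0.5,"tz":0,"turn":0},{"tx":0,"ty":0,"tz":0,"turn":0},{"tx":0,"ty":0,"tz":0,"turn":0},{"tx":0,"ty":0,"tz":0,"turn":0},{"tx":0,"ty":0,"tz":0,"turn":0},{"tx":0,"ty":0,"tz":0,"turn":0},{"tx":0,"ty":0,"tz":0,"turn":0}]'
python3 - <<'E'
from h import *
st()
c=optics.read_camera('wrist')
B=np.array([.4732,-.3065]); yaw=-1.3753; d=np.array([np.cos(yaw),np.sin(yaw)]); n=np.array([-d[1],d[0]])
f=lambda u,v,z:(np.round([(ray(c,u,v,z)[:2]-B)@d*1000,(ray(c,u,v,z)[:2]-B)@n*1000],1))
print('pin top',f(68,104,.055),'pin foot',f(112,106,.022),'pivot',f(219,152,.026))
E
python3 -m inch '[{"tx":0,"ty":0,"tz":0,"turn":0},{"tx":0,"ty":0,"tz":0,"turn":0},{"tx":0,"ty":0,"tz":0,"turn":0},{"tx":0,"ty":0,"tz":0,"turn":0},{"tx":-5,"ty":0,"tz":0,"turn":0},{"tx":-10,"ty":0,"tz":0,"turn":0},{"tx":-15,"ty":0,"tz":0,"turn":0},{"tx":-15,"ty":0,"tz":0,"turn":0}]' 0.68
python3 -m inch '[{"tx":-15,"ty":0,"tz":0,"turn":0},{"tx":-15,"ty":0,"tz":0,"turn":0},{"tx":-10,"ty":0,"tz":0,"turn":0},{"tx":0,"ty":0,"tz":0,"turn":0},{"tx":0,"ty":0,"tz":0,"turn":0},{"tx":0,"ty":0,"tz":0,"turn":0},{"tx":0,"ty":0,"tz":0,"turn":0},{"tx":0,"ty":0,"tz":0,"turn":0}]'
python3 - <<'E'
from h import *
st(); c=optics.read_camera('wrist'); cv2.imwrite('pics/w6.png',c['color'])
B=np.array([.4732,-.3065]); yaw=-1.3753; d=np.array([np.cos(yaw),np.sin(yaw)]); n=np.array([-d[1],d[0]])
p=B-d*.113+n*.098; print(p); plan([p[0],p[1],.1],yaw)
for t in ['core','carrier','latch_pin']:
    r=nets.recognise(t,c); print(t,[(np.round(k['centre'],4).tolist(),round(k['conf'],2)) for k in r[:2]])
E
```

```text
time: 17.45
position: [0.4649, -0.2654, 0.0518]
ee_rot: [-0.703, -0.07, 0.704, -0.069]
contact_force: [-0.8, 8.9, 4.4]
opening: 0.0108
t 17.45 p [ 0.4649 -0.2654  0.0518] q [-0.7033 -0.0698  0.7041 -0.0687] F [-0.8  8.9  4.4] op 0.0108
pin top [-117.    76.2] pin foot [-118.1   76. ] pivot [-69.4  55.6]
time: 18.3
position: [0.4653, -0.2663, 0.0982]
ee_rot: [0.704, 0.069, -0.704, 0.069]
contact_force: [0.4, -0.3, 0.4]
opening: 0.0271
time: 19.1
position: [0.4651, -0.2662, 0.1365]
ee_rot: [-0.704, -0.069, 0.704, -0.069]
contact_force: [-0.0, -0.2, 0.5]
opening: 0.0272
t 19.1 p [ 0.4651 -0.2662  0.1365] q [-0.7035 -0.0693  0.7039 -0.0689] F [-0.  -0.2  0.5] op 0.0272
[ 0.5473826  -0.17661566]
tool x [-0.001  0.    -1.   ] jaw yaw -1.375 shift [ 36.6 -71.8 -98.1] turn 0.0003 q6 0.768
core [([0.4856, -0.3277, 0.0656], 0.89), ([0.4743, -0.2848, 0.0214], 0.71)]
carrier [([0.4773, -0.2867, 0.0194], 0.8)]
latch_pin [([0.5187, -0.195, 0.0219], 0.7)]
```

View pics/w6.png

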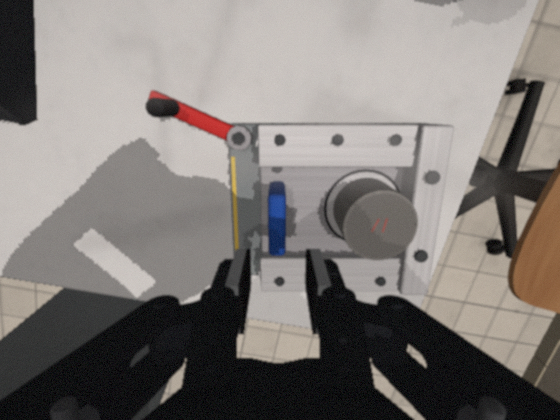

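The carrier is home between the lips and the core stands on its circle. The latch is untouched, at about −0.41 rad. Next I close the fingers, go to the outside of the pin, and lower beside it.

```bash
python3 -m inch '[{"tx":0,"ty":-12,"tz":-16,"turn":0},{"tx":0,"ty":-12,"tz":-17,"turn":0},{"tx":0,"ty":-12,"tz":-17,"turn":0},{"tx":0,"ty":-12,"tz":-17,"turn":0},{"tx":0,"ty":-12,"tz":-17,"turn":0},{"tx":0,"ty":-12,"tz":-17,"turn":0},{"tx":0,"ty":0,"tz":0,"turn":0},{"tx":0,"ty":0,"tz":0,"turn":0}]' 1
python3 - <<'E'
from h import *
st(); c=optics.read_camera('wrist'); cv2.imwrite('pics/w7.png',c['color'])
B=np.array([.4732,-.3065]); yaw=-1.3753; d=np.array([np.cos(yaw),np.sin(yaw)]); n=np.array([-d[1],d[0]])
p=B-d*.113+n*.101; plan([p[0],p[1],.053],yaw)
E
```

```text
time: 20.1
position: [0.5501, -0.1759, 0.1368]
ee_rot: [-0.704, -0.069, 0.704, -0.069]
contact_force: [0.4, -0.1, -0.3]
opening: 0.0002
t 20.1 p [ 0.5501 -0.1759  0.1368] q [-0.7035 -0.0694  0.7039 -0.0694] F [ 0.4 -0.1 -0.3] op 0.0002
tool x [-0.001  0.    -1.   ] jaw yaw -1.3749 shift [83.8 -0.1 -0.5] turn 0.0004 q6 0.984
```

View pics/w7.png

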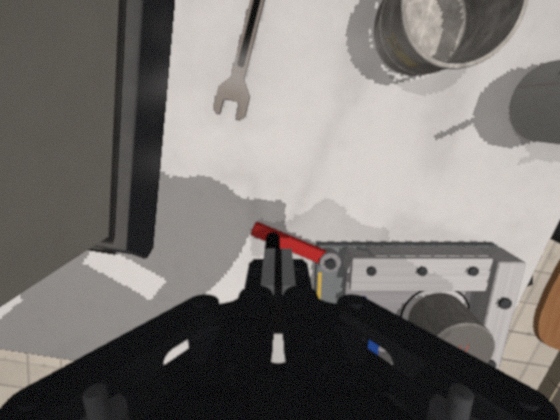

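The fingertips (278,240) are beside the latch with nothing else close by, and the wrench and cup are well away. Now I lower and push toward bed −y (tool +z).

```bash
python3 -m inch '[{"tx":14,"ty":0,"tz":-2,"turn":0},{"tx":15,"ty":0,"tz":0,"turn":0},{"tx":15,"ty":0,"tz":0,"turn":0},{"tx":15,"ty":0,"tz":0,"turn":0},{"tx":13,"ty":0,"tz":0,"turn":0},{"tx":10,"ty":0,"tz":0,"turn":0},{"tx":0,"ty":0,"tz":0,"turn":0},{"tx":0,"ty":0,"tz":0,"turn":0}]'
python3 -m inch '[{"tx":0,"ty":0,"tz":5,"turn":0},{"tx":0,"ty":0,"tz":5,"turn":0},{"tx":0,"ty":0,"tz":5,"turn":0},{"tx":0,"ty":0,"tz":5,"turn":0},{"tx":0,"ty":0,"tz":5,"turn":0},{"tx":0,"ty":0,"tz":5,"turn":0},{"tx":0,"ty":0,"tz":5,"turn":0},{"tx":0,"ty":0,"tz":5,"turn":0}]'
python3 -m inch '[{"tx":0,"ty":0,"tz":5,"turn":0},{"tx":0,"ty":0,"tz":5,"turn":0},{"tx":0,"ty":0,"tz":5,"turn":0},{"tx":0,"ty":0,"tz":5,"turn":0},{"tx":0,"ty":0,"tz":5,"turn":0},{"tx":0,"ty":0,"tz":4,"turn":0},{"tx":0,"ty":0,"tz":2,"turn":0},{"tx":0,"ty":0,"tz":0,"turn":0}]'
python3 - <<'E'
from h import *
st(); c=optics.read_camera('wrist'); cv2.imwrite('pics/w8.png',c['color'])
B=np.array([.4732,-.3065]); yaw=-1.3753; d=np.array([np.cos(yaw),np.sin(yaw)]); n=np.array([-d[1],d[0]])
p=np.array(manip.get_obs()['position'])[:2]-B; print('bed',p@d,p@n)
E
```

```text
time: 20.95
position: [0.5524, -0.1756, 0.055]
ee_rot: [0.704, 0.069, -0.704, 0.069]
contact_force: [-1.2, -0.4, 0.3]
opening: -0.0001
time: 21.75
position: [0.5127, -0.1835, 0.0551]
ee_rot: [0.704, 0.069, -0.704, 0.069]
contact_force: [2.3, -0.8, 0.7]
opening: -0.0001
time: 22.55
position: [0.4818, -0.1891, 0.0548]
ee_rot: [-0.703, -0.069, 0.704, -0.069]
contact_force: [0.8, -0.2, -1.2]
opening: -0.0001
t 22.55 p [ 0.4818 -0.1891  0.0548] q [-0.7032 -0.0694  0.7042 -0.0687] F [ 0.8 -0.2 -1.2] op -0.0001
bed -0.11347458569108573 0.03136756815263756
```

View pics/w8.png

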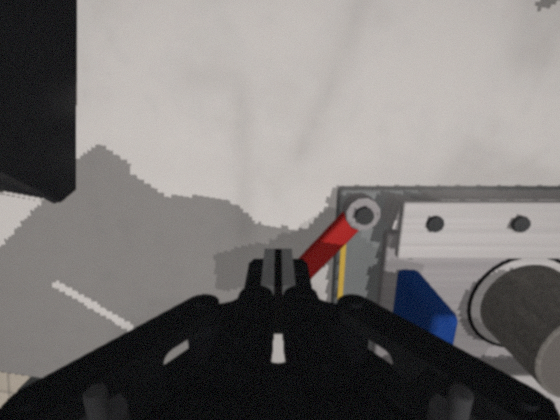

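The latch has swung to about +0.85 rad (arm (362,213)→(305,272)). Now I go round to the −x side of the pin and push it along bed +x.

```bash
python3 -m inch '[{"tx":0,"ty":0,"tz":-4,"turn":0},{"tx":0,"ty":-10,"tz":0,"turn":0},{"tx":0,"ty":-12,"tz":0,"turn":0},{"tx":0,"ty":-12,"tz":0,"turn":0},{"tx":0,"ty":0,"tz":8,"turn":0},{"tx":0,"ty":0,"tz":9,"turn":0},{"tx":0,"ty":0,"tz":9,"turn":0},{"tx":0,"ty":0,"tz":0,"turn":0}]'
python3 -m inch '[{"tx":0,"ty":6,"tz":0,"turn":0},{"tx":0,"ty":6,"tz":0,"turn":0},{"tx":0,"ty":6,"tz":0,"turn":0},{"tx":0,"ty":6,"tz":0,"turn":0},{"tx":0,"ty":6,"tz":0,"turn":0},{"tx":0,"ty":5,"tz":0,"turn":0},{"tx":0,"ty":5,"tz":0,"turn":0},{"tx":0,"ty":5,"tz":0,"turn":0}]'
python3 - <<'E'
from h import *
st()
B=np.array([.4732,-.3065]); yaw=-1.3753; d=np.array([np.cos(yaw),np.sin(yaw)]); n=np.array([-d[1],d[0]])
p=np.array(manip.get_obs()['position'])[:2]-B; print('bed',p@d,p@n)
E
```

```text
time: 23.4
position: [0.4531, -0.1607, 0.055]
ee_rot: [-0.703, -0.069, 0.704, -0.069]
contact_force: [0.6, -0.4, -0.5]
opening: -0.0001
time: 24.2
position: [0.4632, -0.2049, 0.0549]
ee_rot: [-0.704, -0.069, 0.704, -0.069]
contact_force: [-1.7, 1.3, -0.3]
opening: -0.0001
t 24.2 p [ 0.4632 -0.2049  0.0549] q [-0.7037 -0.0692  0.7038 -0.069 ] F [-1.7  1.3 -0.3] op -0.0001
bed -0.10164811149075606 0.00994156571021239
```

```bash
python3 -m inch '[{"tx":0,"ty":2,"tz":0,"turn":0},{"tx":0,"ty":2,"tz":0,"turn":0},{"tx":0,"ty":2,"tz":0,"turn":0},{"tx":0,"ty":1,"tz":0,"turn":0},{"tx":0,"ty":1,"tz":0,"turn":0},{"tx":0,"ty":1,"tz":0,"turn":0},{"tx":0,"ty":0,"tz":0,"turn":0},{"tx":0,"ty":0,"tz":0,"turn":0}]'
python3 - <<'E'
from h import *
st(); c=optics.read_camera('wrist'); cv2.imwrite('pics/w9.png',c['color'])
B=np.array([.4732,-.3065]); yaw=-1.3753; d=np.array([np.cos(yaw),np.sin(yaw)]); n=np.array([-d[1],d[0]])
p=np.array(manip.get_obs()['position'])[:2]-B; print('bed',p@d,p@n)
# red arm axis -> latch angle, arm top z=.022
hsv=cv2.cvtColor(c['color'],cv2.COLOR_BGR2HSV); m=cv2.inRange(hsv,(0,150,60),(8,255,255))|cv2.inRange(hsv,(172,150,60),(180,255,255))
k=cv2.connectedComponentsWithStats(m)[2:]; print(k[0][1:6].tolist())
v,u=np.nonzero(m); ok=(u>200)&(u<400)
P=np.array([ray(c,a,b,.022)[:2]-B for a,b in zip(u[ok],v[ok])]); 
if len(P)>5:
    e=np.linalg.svd(P-P.mean(0))[2][0]; a,b=e@d,e@n; s=-np.sign(b); print('n',len(P),'theta',np.arctan2(-b*s,-a*s), 'mean',P.mean(0)@d,P.mean(0)@n)
E
```

```text
time: 25.0
position: [0.4651, -0.2134, 0.055]
ee_rot: [0.704, 0.069, -0.704, 0.069]
contact_force: [-0.7, 0.1, -0.5]
opening: -0.0001
t 25.0 p [ 0.4651 -0.2134  0.055 ] q [ 0.7038  0.069  -0.7036  0.0692] F [-0.7  0.1 -0.5] op -0.0001
bed -0.09292071165364565 0.010128108271173034
[[303, 189, 29, 73, 1521]]
n 1521 theta 1.5040204287169936 mean -0.07241811811177831 0.02697930241452356
```

```bash
python3 -m inch '[{"tx":0,"ty":1,"tz":0,"turn":0},{"tx":0,"ty":1,"tz":0,"turn":0},{"tx":0,"ty":1,"tz":0,"turn":0},{"tx":0,"ty":1,"tz":0,"turn":0},{"tx":0,"ty":0,"tz":0,"turn":0},{"tx":0,"ty":0,"tz":0,"turn":0},{"tx":0,"ty":0,"tz":0,"turn":0},{"tx":0,"ty":0,"tz":0,"turn":0}]'
python3 - <<'E'
from h import *
st(); c=optics.read_camera('wrist')
B=np.array([.4732,-.3065]); yaw=-1.3753; d=np.array([np.cos(yaw),np.sin(yaw)]); n=np.array([-d[1],d[0]])
p=np.array(manip.get_obs()['position'])[:2]-B; print('bed',p@d,p@n)
hsv=cv2.cvtColor(c['color'],cv2.COLOR_BGR2HSV); m=cv2.inRange(hsv,(0,150,60),(8,255,255))|cv2.inRange(hsv,(172,150,60),(180,255,255))
v,u=np.nonzero(m); ok=(u>200)&(u<400)
P=np.array([ray(c,a,b,.022)[:2]-B for a,b in zip(u[ok],v[ok])]); e=np.linalg.svd(P-P.mean(0))[2][0]; a,b=e@d,e@n; s=-np.sign(b); print('n',len(P),'theta',np.arctan2(-b*s,-a*s), 'mean',P.mean(0)@d,P.mean(0)@n)
E
```

```text
time: 25.85
position: [0.4658, -0.2173, 0.055]
ee_rot: [0.704, 0.069, -0.704, 0.069]
contact_force: [0.3, 0.3, -0.1]
opening: -0.0001
t 25.85 p [ 0.4658 -0.2173  0.055 ] q [ 0.7038  0.0691 -0.7036  0.0692] F [ 0.3  0.3 -0.1] op -0.0001
bed -0.0889576751772196 0.010081132441649049
n 1492 theta 1.5853378067514916 mean -0.07004638363093695 0.026901625260548196
```

Theta is about 1.58, so the latch is shut. Now I back off, rise, and check.

```bash
python3 -m inch '[{"tx":0,"ty":-5,"tz":0,"turn":0},{"tx":0,"ty":-8,"tz":0,"turn":0},{"tx":0,"ty":-8,"tz":0,"turn":0},{"tx":-5,"ty":-8,"tz":0,"turn":0},{"tx":-15,"ty":0,"tz":0,"turn":0},{"tx":-20,"ty":0,"tz":0,"turn":0},{"tx":-20,"ty":0,"tz":0,"turn":0},{"tx":-15,"ty":0,"tz":0,"turn":0}]'
python3 -m inch '[{"tx":-15,"ty":0,"tz":10,"turn":0},{"tx":-15,"ty":10,"tz":10,"turn":0},{"tx":-10,"ty":10,"tz":10,"turn":0},{"tx":-10,"ty":10,"tz":10,"turn":0},{"tx":0,"ty":10,"tz":0,"turn":0},{"tx":0,"ty":0,"tz":0,"turn":0},{"tx":0,"ty":0,"tz":0,"turn":0},{"tx":0,"ty":0,"tz":0,"turn":0}]'
python3 - <<'E'
from h import *
st(); c=optics.read_camera('wrist'); s=optics.read_camera('scene')
cv2.imwrite('pics/fin.png',np.hstack([cv2.resize(c['color'],(440,330)),cv2.resize(s['color'][60:260,280:480],(330,330))]))
B=np.array([.4732,-.3065]); yaw=-1.3753; d=np.array([np.cos(yaw),np.sin(yaw)]); n=np.array([-d[1],d[0]])
hsv=cv2.cvtColor(c['color'],cv2.COLOR_BGR2HSV); m=cv2.inRange(hsv,(0,150,60),(8,255,255))|cv2.inRange(hsv,(172,150,60),(180,255,255))
v,u=np.nonzero(cv2.morphologyEx(m,cv2.MORPH_OPEN,np.ones((3,3))))
P=np.array([ray(c,a,b,.022)[:2]-B for a,b in zip(u,v)]); e=np.linalg.svd(P-P.mean(0))[2][0]; a,b=e@d,e@n; k=-np.sign(b); print('n',len(P),'theta',np.arctan2(-b*k,-a*k), 'mean',P.mean(0)@d,P.mean(0)@n)
for t in ['carrier','core','tin','weight','latch_pin']:
    for nm,q in (('w',c),('s',s)):
        r=nets.recognise(t,q); print(t,nm,[(np.round(k['centre'],4).tolist(),round(k['conf'],2)) for k in r[:1]])
E
```

```text
time: 26.7
position: [0.4602, -0.1882, 0.1315]
ee_rot: [0.704, 0.069, -0.703, 0.069]
contact_force: [-0.2, 0.3, -0.3]
opening: -0.0
time: 27.5
position: [0.4286, -0.2354, 0.1794]
ee_rot: [-0.703, -0.069, 0.704, -0.069]
contact_force: [-0.7, -0.2, -1.0]
opening: -0.0003
t 27.5 p [ 0.4286 -0.2354  0.1794] q [-0.7034 -0.0695  0.704  -0.0689] F [-0.7 -0.2 -1. ] op -0.0003
n 526 theta 1.5952270801707782 mean -0.06995788492075511 0.025959448745619465
carrier w [([0.4714, -0.2906, 0.0216], 0.72)]
carrier s [([0.4586, -0.2626, 0.0166], 0.84)]
core w [([0.4865, -0.3246, 0.0656], 0.6)]
core s [([0.4694, -0.3192, 0.0543], 0.74)]
tin w []
tin s [([0.6075, 0.39, 0.0325], 0.75)]
weight w []
weight s [([0.4349, 0.4337, 0.0172], 0.73)]
latch_pin w [([0.4845, -0.233, 0.022], 0.7)]
latch_pin s [([0.4714, -0.2316, 0.0163], 0.46)]
```

View pics/fin.png

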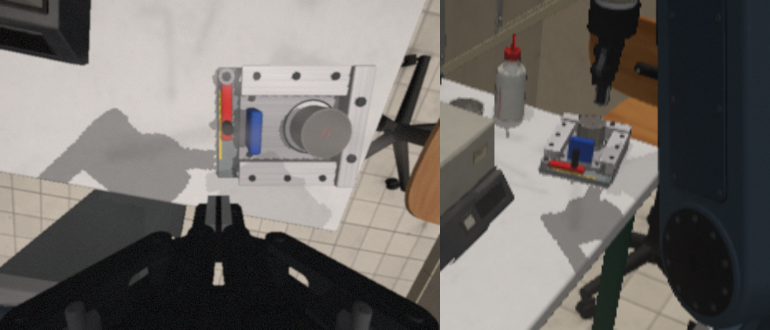

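The wrist view (left) shows the red arm across the mouth behind the tab and the core upright in its circle. The scene view agrees. One last number: did the carrier stay against the stop on release?

```bash
python3 - <<'E'
from h import *
c=optics.read_camera('wrist')
B=np.array([.4732,-.3065]); yaw=-1.3753; R=Ro.from_euler('z',yaw).as_matrix()
hsv=cv2.cvtColor(c['color'],cv2.COLOR_BGR2HSV); m=cv2.inRange(hsv,(105,150,60),(130,255,255)); m[:,:300]=0;m[:,345:]=0;m[210:]=0
def rend(dx):
    r=np.zeros(m.shape,np.uint8)
    X=[proj(c,R@[-.042+dx+a,b,0]+[B[0],B[1],z]) for a in(-.006,.006) for b in(-.022,.022) for z in (.020,.063)]
    cv2.fillConvexPoly(r,cv2.convexHull(np.array(X,np.float32)).astype(np.int32),255); return r
for dx in np.arange(-.005,.006,.001):
    r=rend(dx); print(round(dx*1000), round((m&r>0).sum()/((m|r)>0).sum(),3))
# plate front edge: grey profile along bed x at y=30, z=.02
g=cv2.cvtColor(c['color'],cv2.COLOR_BGR2GRAY).astype(np.float32)
for y in (.029,-.03):
    print(y,[(round(x*1000),int(g[tuple(np.round(proj(c,R@[x,y,0]+[B[0],B[1],.02])).astype(int)[::-1])])) for x in np.arange(.044,.062,.0015)])
E
```

```text
-5 0.1
-4 0.12
-3 0.136
-2 0.147
-1 0.147
0 0.141
1 0.144
2 0.144
3 0.141
4 0.138
5 0.135
0.029 [(44, 169), (46, 170), (47, 171), (48, 166), (50, 128), (52, 109), (53, 107), (55, 90), (56, 81), (58, 81), (59, 82), (61, 84), (62, 84)]
-0.03 [(44, 117), (46, 115), (47, 115), (48, 114), (50, 114), (52, 115), (53, 116), (55, 116), (56, 115), (58, 117), (59, 117), (61, 115), (62, 117)]
```

```bash
python3 - <<'E'
from h import *
c=optics.read_camera('wrist'); o=manip.get_obs()
def T(p,q): M=np.eye(4); M[:3,:3]=Ro.from_quat(q).as_matrix(); M[:3,3]=p; return M
C=np.eye(4); C[:3,:3]=c['R']; C[:3,3]=np.ravel(c['t']); H=C@T(o['position'],o['ee_rot'])
B=np.array([.4732,-.3065]); yaw=-1.3753; R=Ro.from_euler('z',yaw).as_matrix()
for nm,p,q in [('w5',[.4649,-.2655,.0518],[-.7031,-.0704,.7044,-.068]),('w6',[.4651,-.2662,.1365],[-.7035,-.0693,.7039,-.0689]),('now',o['position'],o['ee_rot'])]:
    im=c['color'] if nm=='now' else cv2.imread(f'pics/{nm}.png')
    M=H@np.linalg.inv(T(p,q)); k=dict(c,R=M[:3,:3],t=M[:3,3])
    g=cv2.cvtColor(im,cv2.COLOR_BGR2GRAY).astype(np.float32)
    for y in (.027,.032):
        xs=np.arange(.040,.0605,.001); U=np.array([proj(k,R@[x,y,0]+[B[0],B[1],.02]) for x in xs],np.float32)
        print(nm,y,cv2.remap(g,U[None,:,0],U[None,:,1],1)[0].astype(int).tolist())
    b=im.astype(int); m=(b[...,0]>b[...,2]+40)&(b[...,0]>b[...,1]+30)
    m=m.astype(np.uint8); n_,l,s,ce=cv2.connectedComponentsWithStats(m); i=[j for j in range(1,n_) if s[j,4]>80]
    for j in i:
        v,u=np.nonzero(l==j); r=np.median(v)
        row=u[v==int(r)]; print('  blob',s[j].tolist(),[np.round((R.T@(ray(k,a,r,.063)-[B[0],B[1],0]))[:2]*1000,1).tolist() for a in (row.min()-.5,row.max()+.5)])
E
```

```text
w5 0.027 [49, 84, 133, 162, 175, 175, 172, 170, 175, 163, 127, 118, 118, 116, 110, 94, 92, 92, 90, 90, 90]
w5 0.032 [178, 178, 178, 178, 179, 179, 178, 178, 176, 173, 171, 172, 171, 172, 171, 167, 169, 168, 169, 166, 169]
  blob [263, 218, 30, 125, 3235] [[-47.5, 10.1], [-36.5, 10.1]]
w6 0.027 [110, 115, 130, 144, 156, 160, 162, 161, 161, 152, 132, 122, 122, 121, 115, 111, 105, 106, 108, 106, 106]
w6 0.032 [155, 153, 154, 154, 155, 154, 153, 153, 145, 130, 119, 121, 119, 120, 113, 111, 109, 108, 109, 110, 110]
  blob [268, 191, 18, 65, 1001] [[-47.3, 4.5], [-36.8, 4.5]]
now 0.027 [99, 99, 121, 141, 158, 167, 171, 171, 168, 152, 126, 111, 108, 107, 99, 85, 81, 81, 78, 82, 85]
now 0.032 [161, 164, 166, 162, 164, 161, 161, 157, 145, 127, 106, 103, 106, 101, 93, 85, 81, 79, 80, 79, 80]
  blob [317, 139, 16, 58, 784] [[-47.7, 2.9], [-36.9, 2.9]]
```

The stop and tab edges sit in the same place, to within about 0.5 mm, in the gripped-contact picture and now. The tab centre is at bed x ≈ −42, which puts the front edge at the stop face. Handing in.

```bash
python3 -c "
from h import *
st(); print(manip.hand_in())"
```

```text
t 28.2 p [ 0.4286 -0.2358  0.18  ] q [ 0.7037  0.0691 -0.7037  0.0691] F [1.3 0.4 0.6] op 0.0001
the job is handed in; nothing more can be done
None
```

The carrier is home against the back stop with the core standing on its circle, and the latch is shut behind it. I handed in at 28.2 s of the 59 s, with the arm clear of everything.

**What I did:** I gripped the carrier by its tab and slid it along the table to the mouth. I raised it level by 15 mm to clear the step, took it in under the lips, lowered it onto the bed and pushed it until it met the stop. After letting go, I used the closed fingers on the pin to swing the latch shut.

**Last checks:**
- **Carrier home:** at the stop, another 1.5 mm of command moved it only 0.2 mm while the force rose to 19 N. After release the tab centre is at bed x of about −42 mm, so the front edge is at the stop face to about 1 mm.
- **Core:** it looks upright inside its circle.
- **Latch:** it measures about 1.58 to 1.60 rad from the wrist pictures.
- **Bystanders:** the tin and the weight are where they started, within the network's error of about 5 mm.

**Checks that failed or disagreed:**
- A first overlap check on the tab was useless because its colour mask was poor, so I replaced it with an edge comparison.
- A 5 mm half-dark strip in front of the stop could have been a gap. I took it to be the stop's shadow, because the tab position and the contact force both contradict a gap.
- While sliding and pushing home, the tool pressed down on the carrier with up to about 9 N.

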